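Unload a Petri dish from under the stage lip

TASK

Take the Petri dish that is held under the dark steel lip of the blue dish stage: slide it forward, level along the deck, until it is clear of the lip, then lift it and set it down gently, lying flat, in the middle of the white-faced pad (not the black one). Keep the dish level all the way, and leave the spare Petri dish on the bench alone.

Things in the scene. Friction and masses are not known exactly. Their poses are not given: they have to be found in the camera images.
- dish_center (a point): centre (half-way up) of the Petri dish to move: round, whitish, 64 mm across, 16 mm high, 25 to 50 g, loose; z axis up, yaw means nothing. It starts flat on the stage deck with its rear 19 to 29 mm under the lip. Its left and right sides (along the stage y) are open: grip it from above across its 64 mm, low, fingertips about 6 mm above the deck.
- dish_stage: blue fixed stage: deck 150 (x) by 130 mm (y), top 12 mm up, no walls. Origin: centre of underside, on the bench. +x: to the rear; the way out is -x, to the open front facing the robot. Rear block (60 mm wide) at x 53 to 75 mm carries a dark lip 32 mm wide (y -16 to 16) reaching forward to x = 22 mm, 4 mm above the dish; lip top 25, thumb screw 31 mm above the deck. Dish is clear when its centre is at x < -10 mm.
- white_pad: pad with a white face in a grey rim, 120 x 120 x 8 mm, fixed to the bench. Origin: centre of the underside, at bench height; its flat top is 8 mm above it; z up, x and y along its edges. A pad of the same size with a black face lies near it and may have the other's place.
- spare_center (a point): centre (half-way up) of the spare Petri dish, alike in looks and size to the other, lying loose on the bench to the right of the stage. Not to be moved.
Not all that is in view belongs to the job. Leave any green look-alike of the dish_stage alone.

How it is judged (in metres and radians):
On the way:
1. the dish has been slid forward along the deck, out from under the lip (all but 4 mm or less), still within 8 mm of the deck (x of dish_center in the frame of dish_stage between -0.1 and -0.006 m and z of dish_center in the frame of dish_stage below 0.028 m).
At the end, for the whole second after the job is handed in: the dish lies flat (within 6 degrees) and released on the white-faced pad, its centre within 20 mm of the pad's centre; the spare dish is within 20 mm of where it started (horizontal distance between dish_center and white_pad below 0.02 m and z of dish_center in the frame of white_pad between 0.013 and 0.019 m and angle between dish_center's own z axis and vertical below 0.1 rad and distance of spare_center from where it was at the start of the episode below 0.02 m); the robot touches nothing.
It fails at once if the dish is tipped by more than 25 degrees (angle between dish_center's own z axis and vertical above 0.44 rad).
It fails at once if the dish is dropped: in the air, held by nothing, its underside more than 40 mm above the bench (height (world z) of dish_center above 0.048 m and contact force between dish and anything else below 0.02 N).
It fails at once if the spare dish is pushed or carried more than 20 mm from its place (distance of spare_center from where it was at the start of the episode above 0.02 m).
It also fails if it takes over 43 s, if anything falls off the work surface, if the arm or the gripper's body presses on something with over 40 N, if the wrist force passes 120 N, or if a joint passes its speed limit or range.

ROBOT

A 6-joint arm with a two-finger parallel gripper is mounted at the origin on a cart in front of the work surface, level with it; the furniture and walls round the work are solid. World frame = base frame: x ahead of the robot, y to its left, z up, the work surface at z = 0. Lengths are in m, angles in degrees, forces in N, time in s.
With the tool pointing down it reaches from about 0.4 to 0.825 m from the base axis. Payload 7 kg.
Tool frame: the origin (TCP) lies at the very end of the fingers, on their centre line; the grasp point (between the pads) lies 19 mm behind it; z points along the fingers, y is the line along which they close (so a half turn about z gives the same grasp; the last joint's range is limited). The gripper opens to 88 mm and grips with 3 to 60 N. Pads are 19 mm wide; open, the fingers measure 130 mm over their backs; the gripper's body (78 mm by 193 mm) begins 47 mm behind the grasp point.
Start: joints at [89.674, 20.546, 0.682, 0, -70.136, -16.507], TCP at [0.195, 0.646, 0.227] pointing down, gripper open.
Joint ranges: [-176.03, 176.03], [-82.01, 121.73], [-58.28, 71.71], [-173.87, 95.51], [-174.79, -0.11], [-173.66, 173.66]. Speed limits (degrees/s): [136.94, 136.94, 172.46, 180, 180, 180].

INTERFACE

Orientations are given as [roll, pitch, yaw] about the fixed x, y, z axes, in that order (R = Rz(yaw) Ry(pitch) Rx(roll)).
In Python, from plant import ctrl, viewer gives the robot as it stands.
- The arm moves only by the tool servo_tool, never from a script. Its argument "rows" is a list of rows, each a list of 6 numbers: the shift along the world's x, y, z in mm, then the turn, a rotation vector about the world's x, y, z in degrees. A call has 1 to 5 rows; each row shifts and turns the commanded pose from where the row before left it; what a row does not reach is not made up. A row lasts 1/12 s, in which the tool goes at most 41.7 mm and 7.16 degrees, less where a joint would pass 70% of its speed; a pose out of reach is approached as far as the arm can. A call is refused whole if a number of a shift passes 41.7 or a number of a turn 7.16, either way. A call with a gripper value outside its range is refused whole. "fingers" is the finger opening in mm, from 0 to 87.6, set as the call begins (left out, the last holds). The fingers move at their own pace and stop on an object; the grip force is fixed at half the most. Time passes only in rows, so rows that do not move let the fingers close. It gives the time, the measured TCP pose, the force and the opening at its end, in the units of the state.
- ctrl.get_obs(): the state, without advancing time (a new reading comes with each control period).
- viewer.snapshot(name): name is "side" or "top" or "wrist"; returns (picture, depth): 400x640x3 uint8, red, green, blue; 400x640 float32, m along the optical axis (not along the pixel's ray), 0 where there is no reading.
- viewer.calibration(name): a dict with "fx", "fy", "cx", "cy" (pixels), "k1" (the pictures are not rectified: a ray, as slopes to the right and down, at radius r is drawn at 1 + k1 r^2 times it, then the intrinsics apply), "origin" and "rotation" of the camera in the world. Camera axes: x right, y up, looking along -z (the intrinsics and any distortion apply to the point x, -y, -z); pixel columns grow to the right and rows downward; lengths in m; the calibration is good to about 2 mm. A picture is of the moment at which its call begins: read the wrist's pose just before it. calibration takes no time and is no camera call; for the wrist camera it gives the pose at the moment of the call.
- ctrl.close_job(): hands the job in, once; it reports no verdict.
The state is a dict: "clock": time; "joint_pos": joint angles; "qvel": joint speeds; "tau": joint torques, N m; "tool_pos": TCP position; "orientation": TCP orientation; "force": force on the tool from outside, world axes, zero at the start; "moment": the same for the moment, N m; "opening": finger opening in m.
Only numpy, scipy, OpenCV 4.12 (cv2) and the standard library are available. Lean on these libraries where they do the work, as an engineer would, in place of code of your own. Each camera call takes 0.05 s, during which the arm holds its last target. There are 200 camera calls.

## Working session

There is one attempt and no reset: what is moved stays moved. The work goes in short steps, Python scripts to look and compute and a tool call to move; the robot and the scene stay as the last step left them, time stands still between calls to the robot, and variables do not carry over. Pictures are saved under pics/ and viewed, on a budget of 10 in all, crops included, one or two more only if the job needs it, and the job is handed in when it is done.

Besides the shell and the picture viewer there is one more tool, called after ">>>" by a JSON object that holds its "api" and its "payload", one argument or row to a line. servo_tool: Moves the arm, as the interface text tells. Its arguments: {"type":"object","properties":{"rows":{"type":"array","items":{"type":"array","items":{"type":"number"}}},"fingers":{"type":"number"}},"required":["rows"]}

```bash
mkdir -p pics; cat > h.py <<'E'
import numpy as np, cv2
from plant import ctrl, viewer
def ray(cal,u,v):
    K=np.array([[cal['fx'],0,cal['cx']],[0,cal['fy'],cal['cy']],[0,0,1]],float)
    p=cv2.undistortPoints(np.array([[[u,v]]],float),K,np.array([cal['k1'],0,0,0,0],float))[0,0]
    return np.array(cal['origin']),np.array(cal['rotation'])@np.array([p[0],-p[1],-1.])
def onplane(cal,u,v,z):
    o,d=ray(cal,u,v); return o+d*(z-o[2])/d[2]
def snap(name,fn):
    cal=viewer.calibration(name); im,dep=viewer.snapshot(name)
    cv2.imwrite('pics/'+fn+'.png',im[:,:,::-1]); np.savez('pics/'+fn+'.npz',im=im,dep=dep,**cal); return cal,im,dep
def load(fn):
    d=np.load('pics/'+fn+'.npz'); return {k:d[k] for k in d.files},d['im'],d['dep']
E
python3 - <<'E'
from h import *
a=snap('top','top0')[1]; b=snap('side','side0')[1]
for n in('top','side'): c=viewer.calibration(n); print(n,c)
o=ctrl.get_obs();print(o['clock'],o['tool_pos'],o['orientation'],o['opening'])
E
```

```text
top {'fx': 430.11103617432184, 'fy': 430.11103617432184, 'cx': 317.1058148319026, 'cy': 201.08373864428322, 'k1': 0.0035878499369149186, 'origin': array([ 0.26128408, -0.20839469,  1.31168669]), 'rotation': array([  8.48433656,  -0.29317145, -89.53980891])}
side {'fx': 406.77006264000727, 'fy': 406.77006264000727, 'cx': 320.5830162049604, 'cy': 202.44711848331931, 'k1': 0.023310071353123768, 'origin': array([-0.01701994, -1.1639796 ,  0.79244191]), 'rotation': array([ 55.19894268,   0.53403725, -27.05955591])}
0.1 [0.19538384 0.6456485  0.2257447 ] [ 1.79916720e+02 -1.00608855e-02 -1.68382428e+01] 0.08719157645999522
```

View pics/top0.png

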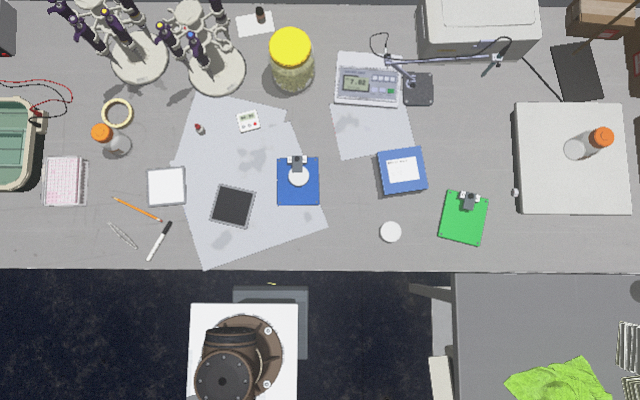

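View pics/side0.png

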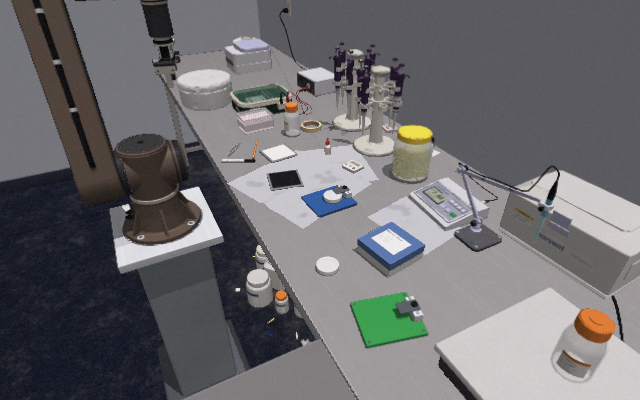

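Candidates in the top view:
- **Stage:** the blue one with a dark lip is at (298,180). The blue box at (402,170) has no lip, and the green look-alike is at (463,217).
- **Dish:** the one under the lip is at (298,177). The spare is at (390,231).
- **Pads:** white at (166,187), black at (233,206).

Next I'll measure these and confirm them in an enlarged crop.

```bash
cat >> h.py <<'E'
from scipy.spatial.transform import Rotation as Rot
def ray(cal,u,v):
    K=np.array([[cal['fx'],0,cal['cx']],[0,cal['fy'],cal['cy']],[0,0,1]],float)
    p=cv2.undistortPoints(np.array([[[u,v]]],float),K,np.array([cal['k1'],0,0,0,0],float))[0,0]
    R=Rot.from_euler('xyz',cal['rotation'],degrees=True).as_matrix()
    return np.array(cal['origin']),R@np.array([p[0],-p[1],-1.])
def comp(mask,uv):
    n,l,s,c=cv2.connectedComponentsWithStats(mask.astype(np.uint8)); return (l==l[uv[1],uv[0]]).astype(np.uint8)
E
python3 - <<'E'
from h import *
cal,im,dep=load('top0'); hsv=cv2.cvtColor(im,cv2.COLOR_RGB2HSV); H,S,V=cv2.split(hsv)
print(im[187,166],im[187,148],im[177,298],im[195,285],im[231,390],im[160,298])
def quad(m,z,n):
    c=max(cv2.findContours(m,cv2.RETR_EXTERNAL,cv2.CHAIN_APPROX_NONE)[0],key=cv2.contourArea)
    b=cv2.boxPoints(cv2.minAreaRect(c)); P=np.array([onplane(cal,*p,z)[:2] for p in b])
    e=[P[1]-P[0],P[2]-P[1]]
    print(n,P.mean(0).round(4),'sides',[round(np.linalg.norm(x),4) for x in e],'ang',[round(np.degrees(np.arctan2(x[1],x[0])),2) for x in e],b.mean(0))
blue=(H>100)&(H<130)&(S>120)&(V>60)
quad(comp(blue,(285,195)),.012,'stage')
w=(V>190)&(S<40)
for uv,z,n in(((166,187),.008,'white'),((298,180),.028,'dish'),((390,231),.016,'spare')): quad(comp(w,uv),z,n)
for uv in((166,187),(233,206),(285,195),(298,177),(390,231)):
    d=dep[uv[1],uv[0]];o,r=ray(cal,*uv);print(uv,(o+r*d).round(4))
a=cv2.resize(im[140:250,140:410],None,fx=2.9,fy=2.9,interpolation=cv2.INTER_CUBIC);cv2.imwrite('pics/crop0.png',a[:,:,::-1])
E
```

```text
[240 240 242] [184 184 190] [232 232 233] [ 81 125 203] [232 232 233] [ 95  99 104]
stage [ 0.5177 -0.1527] sides [np.float64(0.1271), np.float64(0.1441)] ang [np.float64(-89.46), np.float64(-179.56)] [297.5 181. ]
white [0.499 0.253] sides [np.float64(0.1088), np.float64(0.1087)] ang [np.float64(-85.26), np.float64(-172.93)] [165.46191 185.96701]
dish [ 0.5296 -0.1562] sides [np.float64(0.058), np.float64(0.0559)] ang [np.float64(-89.47), np.float64(-179.36)] [298.5 176. ]
spare [ 0.3654 -0.4371] sides [np.float64(0.0606), np.float64(0.0604)] ang [np.float64(-89.51), np.float64(178.8)] [391. 231.]
(166, 187) [0.4948 0.2498 0.0119]
(233, 206) [0.4376 0.0424 0.0134]
(285, 195) [ 0.4731 -0.1151  0.0126]
(298, 177) [ 0.5263 -0.1547  0.0284]
(390, 231) [ 0.3653 -0.4341  0.0161]
```

View pics/crop0.png

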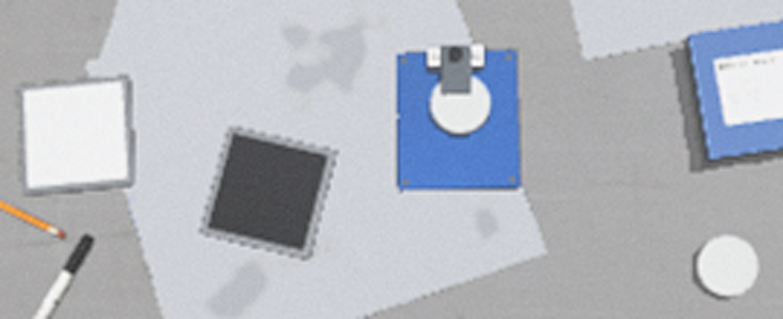

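The crop confirms it. The stage is blue with a dark lip, at crop (458,120), and the target dish is under the lip at (460,103). The white-faced pad is at (76,134), the black pad at (268,193), and the spare is alone at (727,265). I'll move over the stage now.

>>> {"api": "servo_tool", "payload": {
  "rows": [
    [30,-30,0,0,0,3.37],
    [30,-30,0,0,0,3.37],
    [30,-30,0,0,0,3.37],
    [30,-30,0,0,0,3.37],
    [30,-30,0,0,0,3.36]
  ]
}}

```text
clock: 0.52
tool_pos: [0.3436, 0.497, 0.2262]
orientation: [180.0, 0.0, 0.2]
force: [1.1, 0.5, 0.2]
opening: 0.0877
```

>>> {"api": "servo_tool", "payload": {
  "rows": [
    [24,-32,0,0,0,0],
    [24,-32,0,0,0,0],
    [24,-32,0,0,0,0],
    [24,-32,0,0,0,0],
    [24,-32,0,0,0,0]
  ]
}}

```text
clock: 0.93
tool_pos: [0.4634, 0.3368, 0.2264]
orientation: [180.0, 0.0, 0.0]
force: [0.7, -0.1, -0.9]
opening: 0.0878
```

>>> {"api": "servo_tool", "payload": {
  "rows": [
    [0,-38,0,0,0,0],
    [0,-38,0,0,0,0],
    [0,-38,0,0,0,0],
    [0,-38,0,0,0,0],
    [0,-38,0,0,0,0]
  ]
}}

```text
clock: 1.35
tool_pos: [0.4622, 0.1468, 0.2263]
orientation: [180.0, 0.0, 0.0]
force: [1.0, 0.1, 0.9]
opening: 0.0876
```

>>> {"api": "servo_tool", "payload": {
  "rows": [
    [0,-38,0,0,0,0],
    [0,-38,0,0,0,0],
    [0,-38,0,0,0,0],
    [0,-38,0,0,0,0],
    [0,-38,0,0,0,0]
  ]
}}

```text
clock: 1.77
tool_pos: [0.4621, -0.043, 0.2266]
orientation: [-180.0, -0.0, 0.0]
force: [1.6, -0.4, -0.4]
opening: 0.0878
```

>>> {"api": "servo_tool", "payload": {
  "rows": [
    [0,-36,0,0,0,0],
    [0,-38,0,0,0,0],
    [0,-38,0,0,0,0],
    [0,0,0,0,0,0],
    [0,0,0,0,0,0]
  ]
}}

```text
clock: 2.18
tool_pos: [0.4621, -0.1552, 0.226]
orientation: [-180.0, 0.1, -0.2]
force: [-0.2, -0.3, 0.1]
opening: 0.0875
```

```bash
python3 - <<'E'
from h import *
snap('wrist','w0'); c=viewer.calibration('wrist'); print(c); print(ctrl.get_obs()['tool_pos'])
for n,p in(('dish',(.53,-.155,.028)),('spare',(.365,-.437,.016))): pass
E
```

```text
{'fx': 292.66067011245576, 'fy': 292.66067011245576, 'cx': 319.39097302714816, 'cy': 200.98555444789292, 'k1': -0.006567274404887641, 'origin': array([ 0.53613433, -0.15501544,  0.38267138]), 'rotation': array([-1.57650200e+01,  6.56671761e-02, -9.01333093e+01])}
[ 0.46228102 -0.1540547   0.22613425]
```

View pics/w0.png

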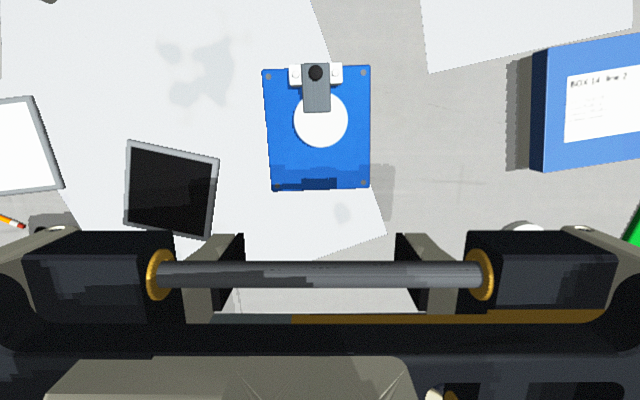

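The wrist view shows the blue stage, corners about (262,68) to (370,188), with the dish at (320,121) under the grey lip at (316,88). Next I'll measure the stage and the dish.

```bash
python3 - <<'E'
from h import *
cal,im,dep=load('w0'); H,S,V=cv2.split(cv2.cvtColor(im,cv2.COLOR_RGB2HSV))
blue=comp((H>100)&(H<130)&(S>120)&(V>40),(285,150))
c=max(cv2.findContours(blue,cv2.RETR_EXTERNAL,cv2.CHAIN_APPROX_NONE)[0],key=cv2.contourArea)[:,0]
P=np.array([onplane(cal,*p,.012)[:2] for p in c]); r=cv2.minAreaRect((P*1000).astype(np.float32)); print('stage',r)
w=comp((V>200)&(S<40),(320,125)); c=max(cv2.findContours(w,cv2.RETR_EXTERNAL,cv2.CHAIN_APPROX_NONE)[0],key=cv2.contourArea)[:,0]
P=np.array([onplane(cal,*p,.028)[:2] for p in c])
# circle fit on the free part of the rim (front half)
f=P[P[:,0]<P[:,0].min()+.035]
A=np.c_[2*f,np.ones(len(f))]; s=np.linalg.lstsq(A,(f**2).sum(1),rcond=None)[0]
print('dish',s[:2],'R',np.sqrt(s[2]+s[0]**2+s[1]**2), P.min(0),P.max(0))
E
```

```text
stage ((520.4840698242188, -153.69366455078125), (147.06016540527344, 127.28842163085938), 2.0695393085479736)
dish [ 0.5345584  -0.15697521] R 0.03069960953980053 [ 0.50404712 -0.18816214] [ 0.56265925 -0.12615479]
```

>>> {"api": "servo_tool", "payload": {
  "rows": [
    [24,-0.6,-30,0,0,0],
    [24,-0.7,-30,0,0,0],
    [24,-0.7,-30,0,0,0],
    [0,0,-30,0,0,0],
    [0,0,-20,0,0,0]
  ]
}}

```text
clock: 2.65
tool_pos: [0.5346, -0.1535, 0.0833]
orientation: [-180.0, 0.2, 0.1]
force: [-1.6, 0.4, -0.4]
opening: 0.0877
```

>>> {"api": "servo_tool", "payload": {
  "rows": [
    [0,0,-20,0,0,0],
    [0,0,-15,0,0,0],
    [0,0,-10,0,0,0],
    [0,0,0,0,0,0]
  ]
}}

```text
clock: 2.98
tool_pos: [0.5336, -0.154, 0.0395]
orientation: [-180.0, 0.2, 0.1]
force: [-0.8, -0.1, 0.1]
opening: 0.0872
```

```bash
python3 - <<'E'
from h import *
print(ctrl.get_obs()['tool_pos']); snap('wrist','w1')
E
```

```text
[ 0.53359037 -0.15399335  0.03951493]
```

View pics/w1.png

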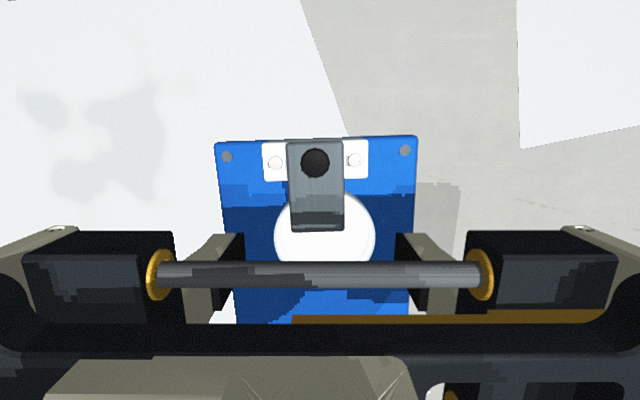

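The open fingers straddle the dish and lip. The dish centre is at u≈325 and the finger midline at about 320, so the dish is about 3 mm to the right. The stage yaw is about +2°. I'll correct both, go down and close.

>>> {"api": "servo_tool", "payload": {
  "rows": [
    [0.5,-2.7,0,0,0,2],
    [0,0,-8,0,0,0],
    [0,0,-8,0,0,0],
    [0,0,-5,0,0,0],
    [0,0,0,0,0,0]
  ]
}}

```text
clock: 3.45
tool_pos: [0.5344, -0.1578, 0.0194]
orientation: [-180.0, 0.1, 2.0]
force: [0.2, 0.5, 0.7]
opening: 0.0879
```

>>> {"api": "servo_tool", "payload": {
  "rows": [
    [0,0,0,0,0,0],
    [0,0,0,0,0,0],
    [0,0,0,0,0,0],
    [0,0,0,0,0,0],
    [0,0,0,0,0,0]
  ],
  "fingers": 56
}}

```text
clock: 3.87
tool_pos: [0.5355, -0.158, 0.0208]
orientation: [180.0, -0.0, 2.0]
force: [-1.3, -0.1, 0.4]
opening: 0.062
```

>>> {"api": "servo_tool", "payload": {
  "rows": [
    [0,0,0,0,0,0],
    [0,0,0,0,0,0],
    [0,0,0,0,0,0],
    [0,0,0,0,0,0],
    [0,0,0,0,0,0]
  ]
}}

```text
clock: 4.28
tool_pos: [0.5355, -0.158, 0.0208]
orientation: [180.0, -0.0, 2.0]
force: [-0.1, 0.0, 3.0]
opening: 0.062
```

Gripped, with the opening at 62 mm. Now I'll slide it forward, level.

>>> {"api": "servo_tool", "payload": {
  "rows": [
    [-4,-0.1,0,0,0,0],
    [-6,-0.2,0,0,0,0],
    [-6,-0.2,0,0,0,0],
    [-6,-0.2,0,0,0,0],
    [0,0,0,0,0,0]
  ]
}}

```text
clock: 4.7
tool_pos: [0.5119, -0.1587, 0.0208]
orientation: [-180.0, 0.0, 2.0]
force: [-2.0, 0.3, 5.3]
opening: 0.062
```

>>> {"api": "servo_tool", "payload": {
  "rows": [
    [-6,-0.2,0,0,0,0],
    [-6,-0.2,0,0,0,0],
    [-6,-0.2,0,0,0,0],
    [-5,-0.2,0,0,0,0],
    [0,0,0,0,0,0]
  ]
}}

```text
clock: 5.12
tool_pos: [0.4891, -0.1595, 0.0207]
orientation: [-180.0, 0.0, 2.0]
force: [-0.3, 0.7, 7.6]
opening: 0.0623
```

```bash
python3 - <<'E'
from h import *
o=ctrl.get_obs();print(o['tool_pos'],o['force'],o['moment'],o['opening']); snap('wrist','w2'); a=snap('side','side1')[1]
cv2.imwrite('pics/s1c.png',cv2.resize(a[100:300,200:500],None,fx=2.6,fy=2.6,interpolation=cv2.INTER_CUBIC)[:,:,::-1])
E
```

```text
[ 0.48913854 -0.15950697  0.02074406] [-0.31752921  0.67091505  7.55783619] [0.23400734 0.03486666 0.01160969] 0.06232349532818339
```

View pics/w2.png

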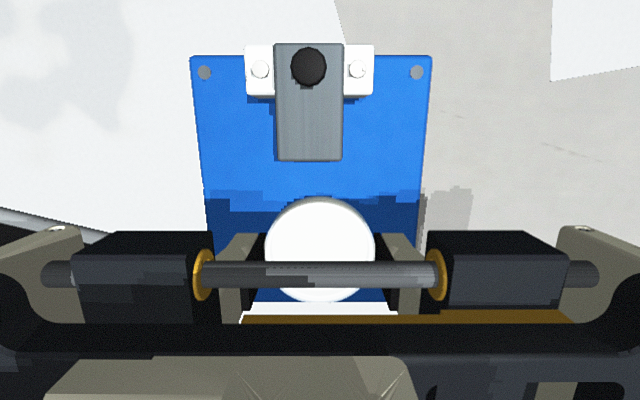

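View pics/s1c.png

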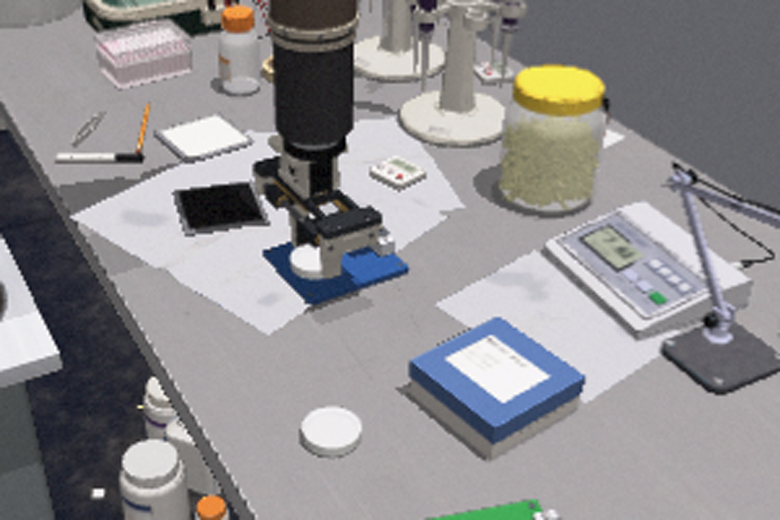

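The dish is clear of the lip: dish centre (320,248), lip front at v≈160, and it looks level on the deck. I'll lift it.

>>> {"api": "servo_tool", "payload": {
  "rows": [
    [0,0,5,0,0,0],
    [0,0,10,0,0,0],
    [0,0,15,0,0,0],
    [0,0,20,0,0,0],
    [0,0,20,0,0,0]
  ]
}}

```text
clock: 5.63
tool_pos: [0.4889, -0.1595, 0.0911]
orientation: [-180.0, 0.2, 2.0]
force: [1.5, -0.3, 0.0]
opening: 0.0621
```

>>> {"api": "servo_tool", "payload": {
  "rows": [
    [0,12,10,0,0,0],
    [0,20,0,0,0,0],
    [0,25,0,0,0,0],
    [0,25,0,0,0,0],
    [0,25,0,0,0,0]
  ]
}}

```text
clock: 6.05
tool_pos: [0.4893, -0.0517, 0.1009]
orientation: [-180.0, 0.0, 2.0]
force: [0.3, -0.2, -0.8]
opening: 0.0618
```

>>> {"api": "servo_tool", "payload": {
  "rows": [
    [0,25,0,0,0,0],
    [0,25,0,0,0,0],
    [0,25,0,0,0,0],
    [0,25,0,0,0,0],
    [0,25,0,0,0,0]
  ]
}}

```text
clock: 6.47
tool_pos: [0.4893, 0.0734, 0.1009]
orientation: [180.0, 0.1, 2.0]
force: [0.4, -0.4, -0.5]
opening: 0.0618
```

>>> {"api": "servo_tool", "payload": {
  "rows": [
    [-6,25,0,0,0,0],
    [-6,25,0,0,0,0],
    [-6,20,0,0,0,0],
    [-6,10,0,0,0,0],
    [0,0,0,0,0,0]
  ]
}}

```text
clock: 6.88
tool_pos: [0.465, 0.1538, 0.1008]
orientation: [180.0, 0.0, 2.1]
force: [-0.9, -0.2, -0.6]
opening: 0.0624
```

```bash
python3 - <<'E'
from h import *
o=ctrl.get_obs();print(o['clock'],o['tool_pos'],o['force'],o['opening']); snap('wrist','w3')
E
```

```text
6.8833 [0.46502926 0.15379888 0.10080617] [-0.94347955 -0.19167087 -0.60068171] 0.062406606141101016
```

View pics/w3.png

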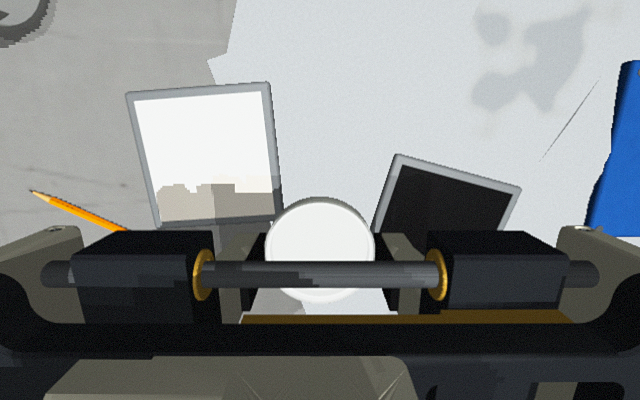

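The dish is held level at (320,248). The white pad's corners are at about (126,94), (270,83), (283,213) and (158,228), with the black pad at (447,200). Now for the pad centre and the offset of the dish from the TCP.

```bash
python3 - <<'E'
from h import *
cal,im,dep=load('w3')
TL,TR=[onplane(cal,*p,.008)[:2] for p in((126,93),(270,83))]
e=TR-TL; L=np.linalg.norm(e); e/=L; n=np.array([e[1],-e[0]]); n*=-np.sign(n[0]); print('edge',L,np.degrees(np.arctan2(e[1],e[0])),'pad',(TL+TR)/2+n*.06)
H,S,V=cv2.split(cv2.cvtColor(im,cv2.COLOR_RGB2HSV))
P=[]
for v in range(200,256,4):  # rim left/right transitions by depth
    row=dep[v,255:385]; z=dep[235,320]; k=np.where(abs(row-z)<.02)[0]; P+= [(255+k[0],v),(255+k[-1],v)]
print(dep[235,320],P[::4])
o,r=ray(cal,320,235); top=(o+r*dep[235,320]); print('dish top pt',top)
def fit(P):
    A=np.c_[2*P,np.ones(len(P))]; s=np.linalg.lstsq(A,(P**2).sum(1),rcond=None)[0]; return s[:2],np.sqrt(s[2]+s@np.r_[s[:2],0])
Q=np.array([onplane(cal,*p,.1008+.0073)[:2] for p in P if p[1]<228]); print('dish fit',fit(Q))
E
```

```text
edge 0.11659179798000016 -84.29579384867252 pad [0.49902231 0.24828719]
0.16163115 [(np.int64(297), 200), (np.int64(284), 208), (np.int64(277), 216), (np.int64(272), 224), (np.int64(260), 232), (np.int64(255), 240), (np.int64(255), 248)]
dish top pt [0.47689033 0.15323636 0.10689845]
dish fit (array([0.47117778, 0.15329915]), np.float64(0.02868416022517946))
```

>>> {"api": "servo_tool", "payload": {
  "rows": [
    [6,12,0,0,0,0],
    [8,24,0,0,0,0],
    [8,24,0,0,0,0],
    [6,24,0,0,0,0],
    [3,12,0,0,0,0]
  ]
}}

```text
clock: 7.35
tool_pos: [0.4988, 0.2503, 0.1007]
orientation: [-180.0, -0.0, 2.0]
force: [-0.5, 0.4, -0.6]
opening: 0.0621
```

>>> {"api": "servo_tool", "payload": {
  "rows": [
    [0,0,-10,0,0,0],
    [0,0,-20,0,0,0],
    [0,0,-20,0,0,0],
    [0,0,-15,0,0,0],
    [0,0,-8,0,0,0]
  ]
}}

```text
clock: 7.77
tool_pos: [0.4961, 0.2464, 0.0252]
orientation: [179.9, 0.2, 1.9]
force: [-0.5, 0.6, -0.3]
opening: 0.0623
```

>>> {"api": "servo_tool", "payload": {
  "rows": [
    [0,0,-4,0,0,0],
    [0,0,-3,0,0,0],
    [0,0,-1.5,0,0,0],
    [0,0,0,0,0,0],
    [0,0,0,0,0,0]
  ]
}}

```text
clock: 8.18
tool_pos: [0.4977, 0.2488, 0.0197]
orientation: [-180.0, -0.1, 2.0]
force: [-0.6, -0.1, -1.3]
opening: 0.0623
```

>>> {"api": "servo_tool", "payload": {
  "rows": [
    [0,0,-1,0,0,0],
    [0,0,0,0,0,0],
    [0,0,0,0,0,0]
  ]
}}

```text
clock: 8.43
tool_pos: [0.4974, 0.2487, 0.0184]
orientation: [-180.0, -0.0, 2.0]
force: [0.6, -0.9, -0.4]
opening: 0.0618
```

>>> {"api": "servo_tool", "payload": {
  "rows": [
    [0,0,-1,0,0,0],
    [0,0,0,0,0,0],
    [0,0,0,0,0,0]
  ]
}}

```text
clock: 8.68
tool_pos: [0.4973, 0.2485, 0.017]
orientation: [180.0, 0.0, 2.0]
force: [-0.9, -0.3, 0.2]
opening: 0.0617
```

>>> {"api": "servo_tool", "payload": {
  "rows": [
    [0,0,-0.7,0,0,0],
    [0,0,0,0,0,0],
    [0,0,0,0,0,0]
  ]
}}

```text
clock: 8.93
tool_pos: [0.4973, 0.2486, 0.0168]
orientation: [-180.0, -0.0, 2.0]
force: [-2.5, -1.4, 5.0]
opening: 0.0621
```

Contact at 5 N, so the dish is seated. I'll release it and back off upward.

>>> {"api": "servo_tool", "payload": {
  "rows": [
    [0,0,0,0,0,0],
    [0,0,0,0,0,0],
    [0,0,0,0,0,0],
    [0,0,0,0,0,0],
    [0,0,0,0,0,0]
  ],
  "fingers": 87
}}

```text
clock: 9.35
tool_pos: [0.4973, 0.2485, 0.0162]
orientation: [180.0, 0.0, 2.0]
force: [-0.1, 0.3, 0.3]
opening: 0.0857
```

>>> {"api": "servo_tool", "payload": {
  "rows": [
    [0,0,8,0,0,0],
    [0,0,15,0,0,0],
    [0,0,25,0,0,0],
    [0,0,35,0,0,0],
    [0,0,35,0,0,0]
  ]
}}

```text
clock: 9.77
tool_pos: [0.4968, 0.248, 0.1356]
orientation: [179.9, 0.1, 2.0]
force: [0.8, 0.7, 0.4]
opening: 0.0867
```

>>> {"api": "servo_tool", "payload": {
  "rows": [
    [-12,0,35,0,0,0],
    [-25,0,25,0,0,0],
    [-25,0,15,0,0,0],
    [0,0,0,0,0,0],
    [0,0,0,0,0,0]
  ]
}}

```text
clock: 10.18
tool_pos: [0.4349, 0.249, 0.2115]
orientation: [-179.8, -0.1, 2.1]
force: [0.1, -0.1, 0.6]
opening: 0.087
```

```bash
python3 - <<'E'
from h import *
o=ctrl.get_obs();print(o['clock'],o['tool_pos'],o['opening']); snap('wrist','w4'); cal,im,d=snap('top','top4')
H,S,V=cv2.split(cv2.cvtColor(im,cv2.COLOR_RGB2HSV)); w=comp((V>190)&(S<40),(390,231)); m=cv2.moments(w); print('spare px',m['m10']/m['m00'],m['m01']/m['m00'])
w=comp((cv2.split(cv2.cvtColor(load('top0')[1],cv2.COLOR_RGB2HSV))[2]>190),(390,231)); m=cv2.moments(w); print('before',m['m10']/m['m00'],m['m01']/m['m00'])
E
```

```text
10.1833 [0.43490348 0.24899812 0.21145711] 0.08702107528723767
spare px 390.7977528089888 231.0870786516854
before 390.8176638176638 231.1196581196581
```

View pics/w4.png

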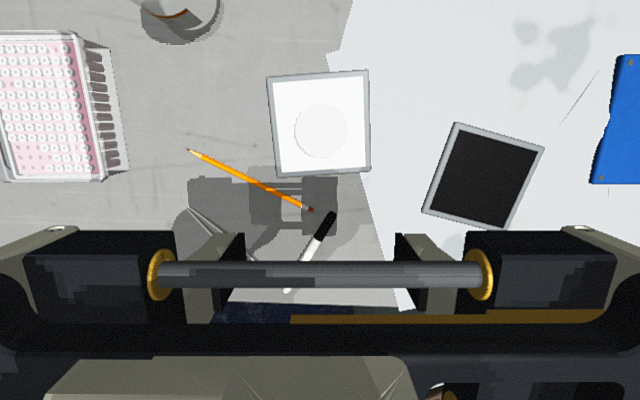

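The dish lies flat on the white pad, centre about (321,130). The pad corners are at (267,76), (369,69), (371,171) and (277,178). A quick numeric check before handing in.

```bash
python3 - <<'E'
from h import *
cal,im,dep=load('w4')
C=[onplane(cal,*p,.008)[:2] for p in((267,76),(369,69),(371,172),(277,178))]; d=onplane(cal,321,130.5,.024)[:2]
pc=np.mean(C,0); print('pad',pc,'dish',d,'off mm',(d-pc)*1000)
print('dish top z', [ (lambda o_r: (o_r[0]+o_r[1]*dep[v,u])[2].round(4))(ray(cal,u,v)) for u,v in((305,130),(337,130),(321,112),(321,150))])
E
```

```text
pad [0.50068065 0.24973237] dish [0.49605847 0.24953267] off mm [-4.62217839 -0.19970087]
dish top z [np.float64(0.0224), np.float64(0.0219), np.float64(0.0218), np.float64(0.0205)]
```

The dish is about 5 mm off centre, within the 20 mm limit, and lies flat. I'm handing in.

```bash
python3 -c "
from plant import ctrl
print(ctrl.close_job())"
```

```text
the job is handed in; nothing more can be done
None
```

I gripped the dish across its sides and slid it about 46 mm forward along the deck until it was clear of the lip. I then lifted it and set it down on the white-faced pad, with about 5 N at contact. After that I released it, retreated upward and handed the job in at about 10 s; no verdict was reported.

My last checks:
- **Position:** the dish is about 5 mm from the pad's centre.
- **Flatness:** the dish top read level to within about 2 mm. It came out at a height of 21–22 mm where about 24 mm was expected, which is about the calibration error.
- **Spare dish:** it had not moved in the top view (under 0.1 px).
- **Grip and slide:** the TCP sat about 2 mm above its commanded height once the fingers closed, and the upward force rose to 7.6 N during the slide. The wrist and side pictures taken after the slide showed the dish level and clear of the lip.

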